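Weigh out steel rings on the dial scale

ROBOT

A 6-joint arm with a two-finger parallel gripper is mounted at the origin on the work surface. World frame = base frame: x ahead of the robot, y to its left, z up, the work surface at z = 0. Lengths are in m, angles in rad, forces in N, time in s.
With the tool pointing down it reaches from about 0.25 to 0.775 m from the base axis. Payload 4 kg.
Tool frame: the origin (TCP) lies midway between the tips of the shut fingers; the grasp point (between the pads) lies 19 mm behind it (grip_depth is the z of the grasp point in the tool frame, in m); z points along the fingers, y is the direction in which the jaws open and shut (so a half turn about z gives the same grasp; the last joint's range is limited). The gripper opens to 94 mm and grips with 3 to 60 N. Pads are 16 mm wide; open, the fingers measure 119 mm over their backs; the gripper's body (75 mm by 177 mm) begins 78 mm behind the grasp point.
Start: joints at [-1.246, 0.087, 1.371, -0, 1.684, -0.103], TCP at [0.228, -0.5, 0.206] pointing down, gripper open.
Joint ranges: [-3.1, 3.1], [-0.76, 2.03], [0.27, 2.55], [-1.08, 4.22], [0.17, 2.65], [-2.57, 2.57]. Speed limits (rad/s): [2.79, 2.79, 3.14, 3.14, 3.14, 3.14].

INTERFACE

Orientations are given as a rotation vector (axis times angle).
In Python, from bench import * gives the robot as it stands. The module is installed in compiled form; this text tells all that it offers.
- The arm moves only by the shell command python3 -m handwheel 'ROWS' [FORCE]. ROWS is JSON, one flat list of numbers, 5 for each row, row after row: the gripper command: -1 is fully open, 1 is shut, values between are in proportion, then the shift along the tool's x, y, z scaled (see below), then the turn about the tool's z scaled (see below). In form: [hand, tx, ty, tz, yaw, hand, tx, ty, tz, yaw, ...]. A call has exactly 5 rows; each row shifts and turns the commanded pose from where the row before left it, along the tool's axes as they then stand; what a row does not reach is not made up. The controller multiplies each number of a shift by 2 cm and each number of a turn by 6 degrees. A row lasts 1/8 s, in which the tool goes at most 62.5 mm and 10.7 degrees, less where a joint would pass 70% of its speed; a pose out of reach is approached as far as the arm can. A call with a number of a shift or a turn outside -1 to 1 is refused whole. A call with a gripper value outside its range is refused whole. The fingers move at their own pace and stop on an object; FORCE is the grip in N (left out, the last holds). Time passes only in rows, so rows that do not move let the fingers close, or fill a call up. It gives the time, the measured TCP pose, the force and the opening at its end, in the units of the state.
- read_state(): the state, without advancing time (a new reading comes with each control period).
- get_image(name): name is "side" or "top" or "wrist"; returns a dict with "image" (480x640x3 uint8, red, green, blue), "z_map" (480x640 float32, m along the optical axis (not along the pixel's ray), 0 where there is no reading), "intrinsics" (3x3 intrinsics, pixels), "world_to_cam" (4x4, takes a point from world to camera coordinates); the wrist camera has in their place "hand_eye" (4x4, takes a point from camera to tool coordinates, whose origin is the TCP and whose axes are the flange's). Camera axes: x right, y up, looking along -z (the intrinsics and any distortion apply to the point x, -y, -z); pixel columns grow to the right and rows downward; lengths in m; the calibration is good to about 2 mm. A picture is of the moment at which its call begins: read the wrist's pose just before it.
- job_done(): hands the job in, once; it reports no verdict.
The state is a dict: "time_s": time; "q": joint angles; "joint_vel": joint speeds; "effort": joint torques, N m; "ee_pos": TCP position; "eef_rot": TCP orientation; "ft_force": force on the tool from outside, world axes, zero at the start; "ft_torque": the same for the moment, N m; "opening": opening from 0.0 (shut) to 1.0 (fully open).
Only numpy, scipy, OpenCV 4.12 (cv2) and the standard library are available. Lean on these libraries where they do the work, as an engineer would, in place of code of your own. Each camera call takes 0.05 s, during which the arm holds its last target.

TASK

Weigh out a batch of the wide-bored steel rings: take them from the mat one at a time and thread each down over the post of the dial scale until it sits on the pan or on the ring below, until the pointer has reached the set hand, then stop, with no ring more than that takes. The post stands off-centre on a pan that may be turned any way, so feel for it lightly, never driving the pointer to the thick overload bar, and lower the rings rather than dropping them. Leave the narrow-bored collar, the solid disc and everything else where they lie.

Things in the scene. Friction and masses are not known exactly. Their poses are not given: they have to be found in the camera images.
- ring0_mid (a point): wide-bored plain steel ring, outer diameter 46 mm, bore 23 mm, 14 mm high, about 150 g (unknown by about 10 % each way). Starts lying flat on the mat, its underside 4 mm above the table. Point: its centre, half-way up (7 mm above its underside); z is the bore axis.
- ring1_mid (a point): wide-bored plain steel ring, outer diameter 46 mm, bore 23 mm, 14 mm high, about 150 g (unknown by about 10 % each way). Starts lying flat on the mat, its underside 4 mm above the table. Point: its centre, half-way up (7 mm above its underside); z is the bore axis.
- ring2_mid (a point): wide-bored plain steel ring, outer diameter 46 mm, bore 23 mm, 14 mm high, about 150 g (unknown by about 10 % each way). Starts lying flat on the mat, its underside 4 mm above the table. Point: its centre, half-way up (7 mm above its underside); z is the bore axis.
- ring3_mid (a point): wide-bored plain steel ring, outer diameter 46 mm, bore 23 mm, 14 mm high, about 150 g (unknown by about 10 % each way). Starts lying flat on the mat, its underside 4 mm above the table. Point: its centre, half-way up (7 mm above its underside); z is the bore axis.
- collar_mid (a point): look-alike to be left on the mat: steel collar, outer diameter 46 mm, 14 mm high, but with a narrow 10 mm bore that does not fit the post. Point: its centre, half-way up.
- slug_mid (a point): look-alike to be left on the mat: solid steel disc, diameter 46 mm, 14 mm high, no bore. Point: its centre, half-way up.
- stem (a point): point fixed to the scale's housing, on the upright axis of the stem that carries the pan, 144 mm above the table: the height of the flat top of the pan's post (upright, diameter 20 mm, 1 mm bevel), pan empty. The post stands 4.5 to 8.5 mm (mostly 6.5) sideways from this point, in an unknown direction, fixed during a run, seen only in pictures or felt. x points towards the dial, z up.
- pan_nominal (a point): point fixed to the housing, 46 mm below stem: the height of the upper face of the flat round pan (diameter 112 mm), pan empty. Three rings fit on the post. Pan and post move as one, straight down only, on a soft spring, 0.3 N per mm (5 mm per ring), 37 mm travel: a ring pressed on the post's top pushes the pan down; it springs back up when the bore finds the post.
- dial (a point): centre of the dial, 140 mm across, on the far side of the scale's housing, facing up and away from the robot at 45 degrees, its top edge about level with the pan.
- pointer (a joint): thin black pointer of the scale's dial, rad: 0 with an empty pan (pointing to the dial's left end, seen facing the dial), growing clockwise, in proportion to the downward force on pan and post: 0.37 rad per N, about 0.55 rad for one ring. A thick black bar at 2.9 rad marks overload; ticks every 0.1 rad.
- set_hand (a joint): wide steel-grey set hand under the pointer, with a round end, that marks the wanted weight, rad on the same scale and from the same zero as the pointer; behind the dial's cover, fixed during a run. It stands somewhere from 0.75 to 1.43 rad: two or three rings.
- pointer_tip (a point): point on the pointer 50 mm from its pivot.
- set_hand_tip (a point): end of the set hand, 50 mm from its pivot. Its z is the dial's normal, y points from the tip to the pivot, x is across the hand: the pointer is past the hand when its tip lies at negative x.
- sample0: black sample plate, 120 x 35 x 8 mm, lying flat; bystander. Origin: middle of its underside.
- sample1: green sample plate, 120 x 35 x 8 mm, lying flat; bystander. Origin: middle of its underside.
- sample2: brown sample plate, 120 x 35 x 8 mm, lying flat; bystander. Origin: middle of its underside.
- pen: black pen, 130 mm long, 12 mm thick, lying; bystander.
Mind the look-alikes: they are no part of the job. Leave any pink or purple look-alike of the part that bears ring0_mid alone.

How it is judged:
On the way, in this order (a step that is already met when the one before it is completed fails the run):
1. a first ring sits threaded on the post, let go (((horizontal distance between ring0_mid and stem below 0.016 m and height (world z) of ring0_mid between 0.06 and 0.129 m and angle between ring0_mid's own z axis and vertical below 0.12 rad and contact force between the fingers and ring0 below 0.05 N) or (horizontal distance between ring1_mid and stem below 0.016 m and height (world z) of ring1_mid between 0.06 and 0.129 m and angle between ring1_mid's own z axis and vertical below 0.12 rad and contact force between the fingers and ring1 below 0.05 N) or (horizontal distance between ring2_mid and stem below 0.016 m and height (world z) of ring2_mid between 0.06 and 0.129 m and angle between ring2_mid's own z axis and vertical below 0.12 rad and contact force between the fingers and ring2 below 0.05 N) or (horizontal distance between ring3_mid and stem below 0.016 m and height (world z) of ring3_mid between 0.06 and 0.129 m and angle between ring3_mid's own z axis and vertical below 0.12 rad and contact force between the fingers and ring3 below 0.05 N))), for 0.2 s.
2. a second ring sits threaded on the post as well, let go ((((horizontal distance between ring1_mid and stem below 0.016 m and height (world z) of ring1_mid between 0.06 and 0.129 m and angle between ring1_mid's own z axis and vertical below 0.12 rad and contact force between the fingers and ring1 below 0.05 N) and (horizontal distance between ring0_mid and stem below 0.016 m and height (world z) of ring0_mid between 0.06 and 0.129 m and angle between ring0_mid's own z axis and vertical below 0.12 rad and contact force between the fingers and ring0 below 0.05 N)) or ((horizontal distance between ring2_mid and stem below 0.016 m and height (world z) of ring2_mid between 0.06 and 0.129 m and angle between ring2_mid's own z axis and vertical below 0.12 rad and contact force between the fingers and ring2 below 0.05 N) and (horizontal distance between ring0_mid and stem below 0.016 m and height (world z) of ring0_mid between 0.06 and 0.129 m and angle between ring0_mid's own z axis and vertical below 0.12 rad and contact force between the fingers and ring0 below 0.05 N)) or ((horizontal distance between ring2_mid and stem below 0.016 m and height (world z) of ring2_mid between 0.06 and 0.129 m and angle between ring2_mid's own z axis and vertical below 0.12 rad and contact force between the fingers and ring2 below 0.05 N) and (horizontal distance between ring1_mid and stem below 0.016 m and height (world z) of ring1_mid between 0.06 and 0.129 m and angle between ring1_mid's own z axis and vertical below 0.12 rad and contact force between the fingers and ring1 below 0.05 N)) or ((horizontal distance between ring3_mid and stem below 0.016 m and height (world z) of ring3_mid between 0.06 and 0.129 m and angle between ring3_mid's own z axis and vertical below 0.12 rad and contact force between the fingers and ring3 below 0.05 N) and (horizontal distance between ring0_mid and stem below 0.016 m and height (world z) of ring0_mid between 0.06 and 0.129 m and angle between ring0_mid's own z axis and vertical below 0.12 rad and contact force between the fingers and ring0 below 0.05 N)) or ((horizontal distance between ring3_mid and stem below 0.016 m and height (world z) of ring3_mid between 0.06 and 0.129 m and angle between ring3_mid's own z axis and vertical below 0.12 rad and contact force between the fingers and ring3 below 0.05 N) and (horizontal distance between ring1_mid and stem below 0.016 m and height (world z) of ring1_mid between 0.06 and 0.129 m and angle between ring1_mid's own z axis and vertical below 0.12 rad and contact force between the fingers and ring1 below 0.05 N)) or ((horizontal distance between ring3_mid and stem below 0.016 m and height (world z) of ring3_mid between 0.06 and 0.129 m and angle between ring3_mid's own z axis and vertical below 0.12 rad and contact force between the fingers and ring3 below 0.05 N) and (horizontal distance between ring2_mid and stem below 0.016 m and height (world z) of ring2_mid between 0.06 and 0.129 m and angle between ring2_mid's own z axis and vertical below 0.12 rad and contact force between the fingers and ring2 below 0.05 N)))), for 0.2 s.
At the end, for the whole second after the job is handed in: Pointer at rest, at most 3 mm short of the set hand at its tip (a tenth of a ring) and less than 29.5 mm past it (the most one ring adds); two or more wide-bored rings threaded on the post, at rest, let go; every other ring more than 120 mm from the post (x of pointer_tip in the frame of set_hand_tip between -0.0295 and 0.003 m and velocity of joint pointer between -0.3 and 0.3 rad/s and (((horizontal distance between ring1_mid and stem below 0.016 m and height (world z) of ring1_mid between 0.06 and 0.129 m and angle between ring1_mid's own z axis and vertical below 0.12 rad and contact force between the fingers and ring1 below 0.05 N) and (horizontal distance between ring0_mid and stem below 0.016 m and height (world z) of ring0_mid between 0.06 and 0.129 m and angle between ring0_mid's own z axis and vertical below 0.12 rad and contact force between the fingers and ring0 below 0.05 N)) or ((horizontal distance between ring2_mid and stem below 0.016 m and height (world z) of ring2_mid between 0.06 and 0.129 m and angle between ring2_mid's own z axis and vertical below 0.12 rad and contact force between the fingers and ring2 below 0.05 N) and (horizontal distance between ring0_mid and stem below 0.016 m and height (world z) of ring0_mid between 0.06 and 0.129 m and angle between ring0_mid's own z axis and vertical below 0.12 rad and contact force between the fingers and ring0 below 0.05 N)) or ((horizontal distance between ring2_mid and stem below 0.016 m and height (world z) of ring2_mid between 0.06 and 0.129 m and angle between ring2_mid's own z axis and vertical below 0.12 rad and contact force between the fingers and ring2 below 0.05 N) and (horizontal distance between ring1_mid and stem below 0.016 m and height (world z) of ring1_mid between 0.06 and 0.129 m and angle between ring1_mid's own z axis and vertical below 0.12 rad and contact force between the fingers and ring1 below 0.05 N)) or ((horizontal distance between ring3_mid and stem below 0.016 m and height (world z) of ring3_mid between 0.06 and 0.129 m and angle between ring3_mid's own z axis and vertical below 0.12 rad and contact force between the fingers and ring3 below 0.05 N) and (horizontal distance between ring0_mid and stem below 0.016 m and height (world z) of ring0_mid between 0.06 and 0.129 m and angle between ring0_mid's own z axis and vertical below 0.12 rad and contact force between the fingers and ring0 below 0.05 N)) or ((horizontal distance between ring3_mid and stem below 0.016 m and height (world z) of ring3_mid between 0.06 and 0.129 m and angle between ring3_mid's own z axis and vertical below 0.12 rad and contact force between the fingers and ring3 below 0.05 N) and (horizontal distance between ring1_mid and stem below 0.016 m and height (world z) of ring1_mid between 0.06 and 0.129 m and angle between ring1_mid's own z axis and vertical below 0.12 rad and contact force between the fingers and ring1 below 0.05 N)) or ((horizontal distance between ring3_mid and stem below 0.016 m and height (world z) of ring3_mid between 0.06 and 0.129 m and angle between ring3_mid's own z axis and vertical below 0.12 rad and contact force between the fingers and ring3 below 0.05 N) and (horizontal distance between ring2_mid and stem below 0.016 m and height (world z) of ring2_mid between 0.06 and 0.129 m and angle between ring2_mid's own z axis and vertical below 0.12 rad and contact force between the fingers and ring2 below 0.05 N))) and (((horizontal distance between ring0_mid and stem below 0.016 m and height (world z) of ring0_mid between 0.06 and 0.129 m and angle between ring0_mid's own z axis and vertical below 0.12 rad and contact force between the fingers and ring0 below 0.05 N) and linear speed of ring0 below 0.02 m/s) or horizontal distance between ring0_mid and stem above 0.12 m) and (((horizontal distance between ring1_mid and stem below 0.016 m and height (world z) of ring1_mid between 0.06 and 0.129 m and angle between ring1_mid's own z axis and vertical below 0.12 rad and contact force between the fingers and ring1 below 0.05 N) and linear speed of ring1 below 0.02 m/s) or horizontal distance between ring1_mid and stem above 0.12 m) and (((horizontal distance between ring2_mid and stem below 0.016 m and height (world z) of ring2_mid between 0.06 and 0.129 m and angle between ring2_mid's own z axis and vertical below 0.12 rad and contact force between the fingers and ring2 below 0.05 N) and linear speed of ring2 below 0.02 m/s) or horizontal distance between ring2_mid and stem above 0.12 m) and (((horizontal distance between ring3_mid and stem below 0.016 m and height (world z) of ring3_mid between 0.06 and 0.129 m and angle between ring3_mid's own z axis and vertical below 0.12 rad and contact force between the fingers and ring3 below 0.05 N) and linear speed of ring3 below 0.02 m/s) or horizontal distance between ring3_mid and stem above 0.12 m)); the robot touches nothing.
It fails at once if the scale is pushed until its pointer passes the overload bar (2.9 rad, about 8 N on the pan) (value of joint pointer above 2.9 rad).
It fails at once if a ring is dropped on the scale (pointer jumps faster than 18 rad/s) (velocity of joint pointer above 18 rad/s).
It fails at once if the collar or the solid disc is moved more than 30 mm (distance of any of collar_mid, slug_mid from where it was at the start of the episode above 0.03 m).
It fails at once if a bystander is moved more than 30 mm (distance of any of sample0, sample1, sample2, pen from where it was at the start of the episode above 0.03 m).
It also fails if it takes over 72 s, if anything falls off the work surface, if the arm or the gripper's body presses on something with over 40 N, if the wrist force passes 120 N, or if a joint passes its speed limit or range.

## Working session

There is one attempt and no reset: what is moved stays moved. The work goes in short steps, Python scripts to look and compute and a shell command to move; the robot and the scene stay as the last step left them, time stands still between calls to the robot, and variables do not carry over. Pictures are saved under pics/ and viewed, and the job is handed in when it is done.

```bash
mkdir -p pics
cat > h.py <<'E'
from bench import *
import numpy as np, cv2
def snap(n,f):
    d=get_image(n); cv2.imwrite('pics/'+f,d['image'][:,:,::-1]); np.savez('pics/'+f[:-4]+'.npz',**{k:v for k,v in d.items()}); return d
E
python3 - <<'E'
from h import *
s=read_state(); print(s)
for n in ['side','top','wrist']:
    d=snap(n,n+'0.png'); print(n,d['intrinsics'],d.get('world_to_cam',d.get('hand_eye')),d.keys())
E
```

```text
{'time_s': 0.0, 'q': array([-1.24606913e+00,  8.79426874e-02,  1.37220841e+00,  6.53691880e-07,
        1.68358907e+00, -1.03122855e-01]), 'joint_vel': array([-0.00047504,  0.0007726 , -0.00249395, -0.00068905, -0.00074054,
       -0.00065791]), 'effort': array([-1.26772062e-03, -3.40186429e+01, -3.02429581e+01,  7.17540015e-02,
        3.30685882e-02, -1.86021894e-04]), 'ee_pos': array([ 0.22801762, -0.49992342,  0.20433416]), 'eef_rot': array([-3.06789479e+00, -6.66497921e-01,  3.71737792e-04]), 'ft_force': array([0.0989826 , 1.15331753, 0.10006519]), 'ft_torque': array([ 0.01570124,  0.00681977, -0.04517309]), 'opening': 1.0003061780735238}
side [[504.30372268   0.         314.65982214]
 [  0.         504.30372268 244.76635224]
 [  0.           0.           1.        ]] [[-0.91712778 -0.39802755 -0.02122991  0.53590694]
 [ 0.21864998 -0.54691327  0.80813245 -0.19468662]
 [-0.3332699   0.7365188   0.58861807 -1.05986393]
 [ 0.          0.          0.          1.        ]] dict_keys(['image', 'z_map', 'intrinsics', 'world_to_cam'])
top [[615.18025794   0.         318.10897968]
 [  0.         615.18025794 238.68139158]
 [  0.           0.           1.        ]] [[ 0.00794893 -0.99964102 -0.025586    0.04631701]
 [ 0.99846419  0.00653146  0.05501461 -0.57089836]
 [-0.05482775 -0.02598401  0.99815768 -1.28616907]
 [ 0.          0.          0.          1.        ]] dict_keys(['image', 'z_map', 'intrinsics', 'world_to_cam'])
wrist [[381.32722983   0.         310.71288296]
 [  0.         381.32722983 245.57292705]
 [  0.           0.           1.        ]] [[ 1.76180578e-05  9.66067870e-01  2.58288349e-01  7.52868971e-02]
 [ 9.99999804e-01  1.44489713e-04 -6.08641175e-04  4.30841763e-04]
 [-6.25308693e-04  2.58288309e-01 -9.66067678e-01 -1.79811273e-01]
 [ 0.00000000e+00  0.00000000e+00  0.00000000e+00  1.00000000e+00]] dict_keys(['image', 'z_map', 'intrinsics', 'hand_eye'])
```

View pics/top0.png

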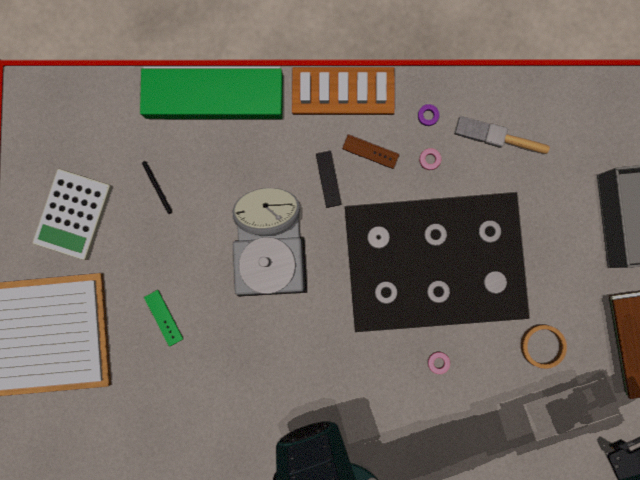

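View pics/side0.png

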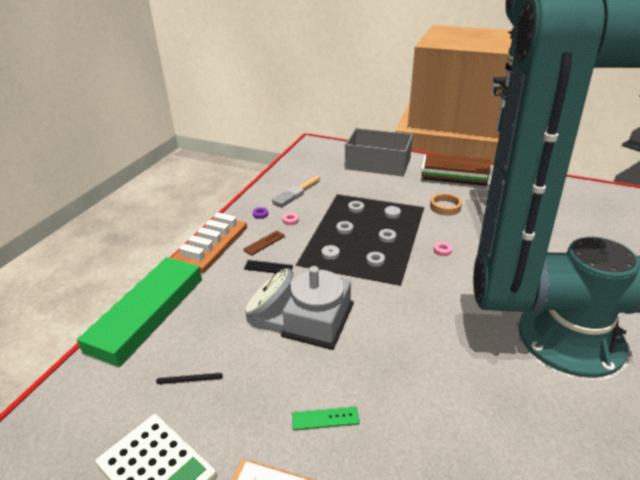

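View pics/wrist0.png

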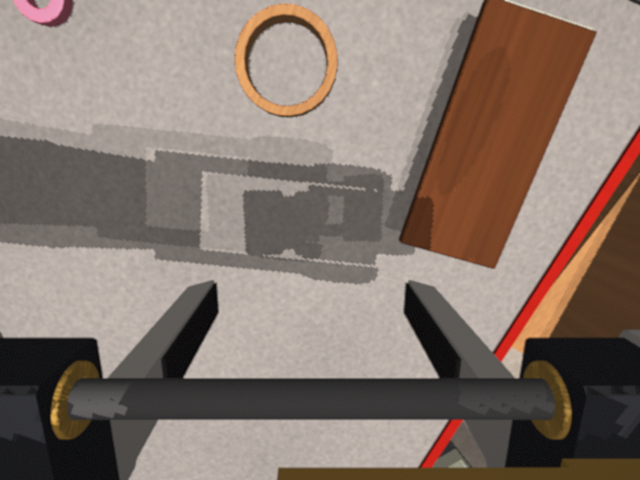

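```bash
cat >> h.py <<'E'
def ray(d,u,v,z=None,zm=None):
    K=d['intrinsics'];W=d['world_to_cam'];R=W[:3,:3];t=W[:3,3]
    c=-R.T@t
    r=R.T@np.array([(u-K[0,2])/K[0,0],-(v-K[1,2])/K[1,1],-1.0])
    if z is None: return c+r*zm
    return c+r*(z-c[2])/r[2]
E
python3 - <<'E'
from h import *
d=dict(np.load('pics/top0.npz')); im=d['image']; g=cv2.cvtColor(im,cv2.COLOR_RGB2GRAY)
c1=cv2.resize(im[215:310,360:515],None,fx=5,fy=5,interpolation=cv2.INTER_CUBIC)
c2=cv2.resize(im[180:300,225:310],None,fx=5,fy=5,interpolation=cv2.INTER_CUBIC)
cv2.imwrite('pics/c1.png',c1[:,:,::-1]);cv2.imwrite('pics/c2.png',c2[:,:,::-1])
roi=np.zeros_like(g); roi[200:325,350:525]=1
m=((g>95)&(roi>0)).astype(np.uint8)
n,l,st,ce=cv2.connectedComponentsWithStats(m)
for i in range(1,n):
    x,y,w,h,a=st[i]
    if 150<a<900 :
        cs,_=cv2.findContours((l==i).astype(np.uint8),cv2.RETR_EXTERNAL,cv2.CHAIN_APPROX_NONE)
        (u,v),(A,B),_=cv2.fitEllipse(cs[0]); p=ray(d,u,v,0.018)
        zz=d['z_map'][l==i]; q=ray(d,u,v,zm=np.median(zz))
        print((round(u,1),round(v,1)),a,'diam px',A,B,'m',(A+1)*np.median(zz)/615,p.round(4),'zmap',q.round(4))
E
```

```text
(341.6, 202.4) 174 diam px 3.7590315341949463 111.8033676147461 m 0.010214688 [0.6477 0.0013 0.018 ] zmap [0.6496 0.0011 0.0018]
(521.1, 198.9) 216 diam px 4.781528949737549 98.37950897216797 m 0.012305672 [ 0.657  -0.3763  0.018 ] zmap [ 0.6588 -0.3807  0.0034]
(489.6, 230.9) 267 diam px 20.26691246032715 20.99925422668457 m 0.04467998 [ 0.5892 -0.3099  0.018 ] zmap [ 0.5892 -0.3098  0.0184]
(435.2, 234.0) 265 diam px 20.33489990234375 20.76546859741211 m 0.044917263 [ 0.5819 -0.1962  0.018 ] zmap [ 0.5819 -0.1961  0.0182]
(378.1, 236.8) 342 diam px 20.472665786743164 20.5882568359375 m 0.04529697 [ 0.5753 -0.0761  0.018 ] zmap [ 0.5752 -0.0761  0.0184]
(495.2, 281.9) 369 diam px 20.503215789794922 21.085607528686523 m 0.04496226 [ 0.4825 -0.3206  0.018 ] zmap [ 0.4825 -0.3205  0.0184]
(438.2, 291.1) 271 diam px 20.575258255004883 20.888076782226562 m 0.045189254 [ 0.4621 -0.2019  0.018 ] zmap [ 0.4621 -0.2019  0.0182]
(385.7, 292.0) 269 diam px 20.34775733947754 20.91253089904785 m 0.044797596 [ 0.4594 -0.0924  0.018 ] zmap [ 0.4594 -0.0924  0.0184]
(531.8, 321.5) 197 diam px 3.9520981311798096 120.06086730957031 m 0.010455157 [ 0.4009 -0.3958  0.018 ] zmap [ 0.3995 -0.4017 -0.0008]
```

```bash
ls pics
```

```text
c1.png
c2.png
side0.npz
side0.png
top0.npz
top0.png
wrist0.npz
wrist0.png
```

View pics/c1.png

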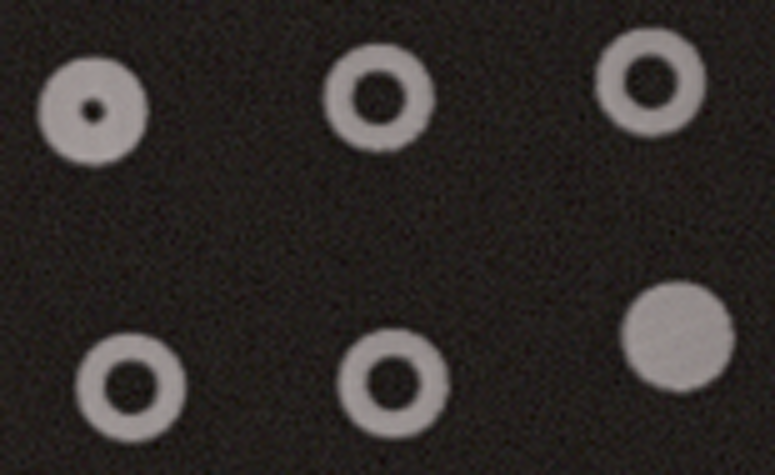

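View pics/c2.png

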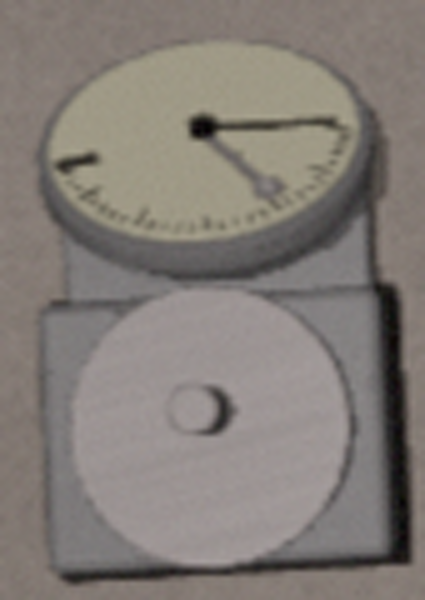

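Run:
```python
from h import *
from scipy.spatial.transform import Rotation as Ro
s=read_state(); print(Ro.from_rotvec(s['eef_rot']).as_matrix().round(3))
d=dict(np.load('pics/top0.npz')); im=d['image']; g=cv2.cvtColor(im,cv2.COLOR_RGB2GRAY)
f=lambda cx,cy:(225+(cx+.5)/5-.5,180+(cy+.5)/5-.5)
zm=d['z_map']
# post top by depth
H=np.zeros_like(zm);P=np.zeros(zm.shape+(3,))
for v in range(170,305):
  for u in range(220,315):
    P[v,u]=ray(d,u,v,zm=zm[v,u]) if zm[v,u]>0 else 0
z=P[...,2]
sub=(np.indices(zm.shape)[0]>232)&(np.indices(zm.shape)[0]<302)&(np.indices(zm.shape)[1]>225)&(np.indices(zm.shape)[1]<310)
mpost=sub&(z>0.13)&(z<0.16); print('post n',mpost.sum(),np.median(z[mpost]),P[mpost].mean(0).round(4))
mp=sub&(z>0.088)&(z<0.108); ys,xs=np.where(mp)
cs,_=cv2.findContours(mp.astype(np.uint8),cv2.RETR_EXTERNAL,cv2.CHAIN_APPROX_NONE)
c=max(cs,key=len); (u,v),(A,B),a=cv2.fitEllipse(c); print('pan',u,v,A,B,ray(d,u,v,0.098).round(4),np.median(z[mp]))
print('post ray',ray(d,*f(195,408),0.144).round(4))
# dial plane
# dial surface pixels: yellowish
hsv=cv2.cvtColor(im,cv2.COLOR_RGB2HSV)
md=(hsv[...,1]>40)&(hsv[...,2]>110)&(np.indices(zm.shape)[0]>185)&(np.indices(zm.shape)[0]<232)&(np.indices(zm.shape)[1]>230)&(np.indices(zm.shape)[1]<302)
Q=P[md&(zm>0)]; print(len(Q)); c0=Q.mean(0); U,S,V=np.linalg.svd(Q-c0); n=V[2]; n*=np.sign(n[2]); print('dial c',c0.round(4),'n',n.round(3),S)
def onp(u,v):
    K=d['intrinsics'];a=ray(d,u,v,0.0);b=ray(d,u,v,0.3);t=((c0-a)@n)/((b-a)@n);return a+t*(b-a)
piv=onp(*f(203,127)); 
e1=onp(*f(335,122))-piv; 
up=np.cross(e1,n);
for nm,cx,cy in [('ptr',335,122),('hand',270,187),('bar',75,163)]:
    w=onp(*f(cx,cy))-piv; print(nm,np.linalg.norm(w),np.arctan2(w@up/np.linalg.norm(up),w@e1/np.linalg.norm(e1)))
print(piv)
cv2.imwrite('pics/x.png',(mp*255).astype(np.uint8))
```

```text
[[ 0.91   0.415 -0.001]
 [ 0.415 -0.91   0.002]
 [ 0.    -0.002 -1.   ]]
post n 88 0.14394685804909269 [0.5195 0.1507 0.1437]
pan 266.9485168457031 264.8563537597656 55.128089904785156 55.41762161254883 [0.5134 0.1494 0.098 ] 0.09848680662782938
post ray [0.5198 0.1509 0.144 ]
574
dial c [0.6291 0.1582 0.0607] n [0.709 0.047 0.703] [0.79826812 0.77960773 0.03819501]
ptr 0.05487345768637317 -1.951130052611785e-18
hand 0.050844972910740804 0.928718125348042
bar 0.05514376403183653 2.7588082157436795
[0.63770315 0.1596416  0.05190051]
```

```bash
python3 -m handwheel '[-0.4,1,-1,0,0.82,-0.4,1,-1,0,0.82,-0.4,1,-1,0,0.82,-0.4,1,-1,0,0.82,-0.4,1,-1,0,0.8]' 20
```

```text
time_s: 0.78
ee_pos: [0.2993, -0.3783, 0.2052]
eef_rot: [-3.141, 0.004, 0.0]
ft_force: [0.0, 0.1, 0.9]
opening: 0.7
```

```bash
python3 -m handwheel '[-0.4,1,-1,0.5,0,-0.4,1,-1,0.5,0,-0.4,1,-1,0.5,0,-0.4,1,-1,0.5,0,-0.4,0,0,0,0]'; python3 -c "
from h import *
s=read_state();print(s['ee_pos'],s['eef_rot'],s['q'],s['ft_force'],s['opening'],s['joint_vel'])"
```

```text
time_s: 1.4
ee_pos: [0.3792, -0.2977, 0.1642]
eef_rot: [-3.14, -0.006, 0.003]
ft_force: [-0.6, -0.4, 0.4]
opening: 0.703
[ 0.37922744 -0.29765478  0.16422259] [-3.13970978e+00 -5.55830967e-03  2.91335801e-03] [-7.83152487e-01 -5.08647965e-02  1.59265601e+00  1.59622956e-05
  1.60244064e+00  7.84103676e-01] [-0.55204807 -0.42750802  0.39130361] 0.7031563392284101 [-0.04028423 -0.00782589 -0.0229328  -0.02555906  0.00520315 -0.01600981]
```

```bash
python3 -m handwheel '[-0.4,0.83,-0.96,0.7,0,-0.4,0.83,-0.96,0.7,0,-0.4,0.83,-0.96,0.7,0,-0.4,0.83,-0.96,0.7,0,-0.4,0.83,-0.96,0.7,0]'; python3 -m handwheel '[-0.4,0,0,0,0,-0.4,0,0,0,0,-0.4,0,0,0,0,-0.4,0,0,0,0,-0.4,0,0,0,0]';python3 -c "
from h import *
s=read_state();print(s['ee_pos'],s['eef_rot'],s['opening'])
snap('wrist','w1.png')"
```

```text
time_s: 2.02
ee_pos: [0.4621, -0.2038, 0.0954]
eef_rot: [3.14, -0.001, 0.0]
ft_force: [-0.0, -0.7, -0.5]
opening: 0.7
time_s: 2.65
ee_pos: [0.4619, -0.2036, 0.0958]
eef_rot: [3.141, -0.0, 0.001]
ft_force: [0.1, -0.3, 0.4]
opening: 0.699
[ 0.46187399 -0.20364027  0.09581239] [ 3.14114169e+00 -1.29696764e-04  7.23349972e-04] 0.6988341062252321
```

View pics/w1.png

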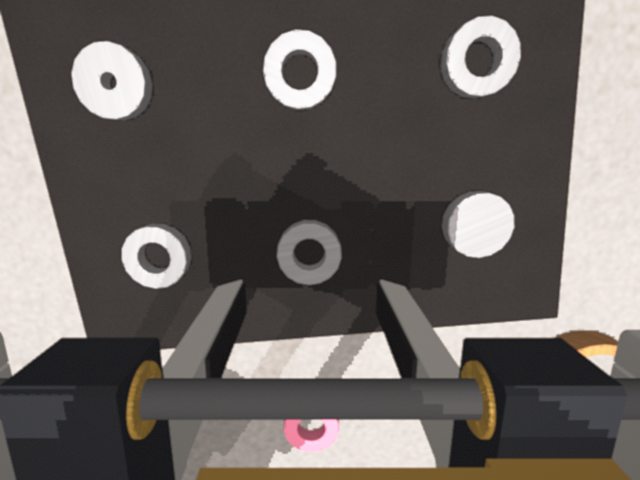

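```bash
cat >> h.py <<'E'
from scipy.spatial.transform import Rotation as Ro
def wray(d,s,u,v,z=None,zm=None):
    K=d['intrinsics'];T=d['hand_eye'];R=Ro.from_rotvec(s['eef_rot']).as_matrix()
    c=s['ee_pos']+R@T[:3,3]; r=R@T[:3,:3]@np.array([(u-K[0,2])/K[0,0],-(v-K[1,2])/K[1,1],-1.0])
    if z is None: return c+r*zm
    return c+r*(z-c[2])/r[2]
E
python3 - <<'E'
from h import *
s=read_state(); d=dict(np.load('pics/w1.npz')); zm=d['z_map']
# height map
vv,uu=np.indices(zm.shape)
for (u0,v0,r) in [(309,252,50),(156,256,45),(300,69,50)]:
    m=(abs(uu-u0)<r)&(abs(vv-v0)<r)&(zm>0)
    pts=np.array([wray(d,s,u,v,zm=zm[v,u]) for v,u in zip(vv[m],uu[m])])
    t=(pts[:,2]>0.0145)&(pts[:,2]<0.025)
    im=np.zeros(zm.shape,np.uint8); im[vv[m][t],uu[m][t]]=255
    cs,_=cv2.findContours(im,cv2.RETR_EXTERNAL,cv2.CHAIN_APPROX_NONE); c=max(cs,key=len)
    q=np.array([wray(d,s,u,v,0.018)[:2] for u,v in c[:,0]]).astype(np.float32)
    print(np.median(pts[t][:,2]),cv2.minEnclosingCircle(q),cv2.fitEllipse(q*1000))
E
```

```text
0.018235791597515344 ((0.46285054087638855, -0.20238739252090454), 0.022933030501008034) ((462.7803955078125, -202.43174743652344), (44.627262115478516, 44.952579498291016), 85.40137481689453)
0.018199980776066466 ((0.46071016788482666, -0.09372100979089737), 0.023621808737516403) ((460.26153564453125, -93.65962219238281), (44.69104766845703, 45.64415740966797), 33.49249267578125)
0.018347010457754637 ((0.5817393660545349, -0.19672740995883942), 0.022860603407025337) ((581.7776489257812, -196.7684783935547), (44.72081756591797, 44.822601318359375), 92.19931030273438)
```

```bash
python3 -m handwheel '[-0.4,0.04,-0.07,1,0,-0.4,0,0,1,0,-0.4,0,0,1,0,-0.4,0,0,0.9,0,-0.4,0,0,0.45,0]'; python3 -m handwheel '[-0.4,0,0,0,0,0.6,0,0,0,0,0.6,0,0,0,0,0.6,0,0,0,0,0.6,0,0,0,0]' 20;python3 -c "
from h import *
s=read_state();print(s['ee_pos'],s['eef_rot'],s['opening'],s['ft_force'])"
```

```text
time_s: 3.32
ee_pos: [0.4622, -0.2015, 0.0073]
eef_rot: [-3.141, -0.001, 0.002]
ft_force: [-0.5, -0.2, -0.8]
opening: 0.701
time_s: 3.95
ee_pos: [0.4633, -0.2022, 0.0093]
eef_rot: [3.141, 0.001, 0.002]
ft_force: [1.4, -0.4, 3.7]
opening: 0.481
[ 0.46334223 -0.20215451  0.00929346] [3.14063661e+00 8.55915732e-04 2.26630477e-03] 0.48102101768080463 [ 1.35729542 -0.37391635  3.6521369 ]
```

```bash
python3 -m handwheel '[0.6,0,0,-0.5,0,0.6,0,0,-1,0,0.6,0,-0.5,-1,0,0.6,0.3,-1,-1,0,0.6,0.3,-1,-1,0]'; python3 -m handwheel '[0.6,0.3,-1,-1,0,0.6,0.3,-1,-1,0,0.6,0.3,-1,-1,0,0.6,0.3,-1,-0.9,0,0.6,0.3,-1,0,0]';python3 -c "
from h import *
s=read_state();print(s['ee_pos'],s['eef_rot'],s['opening'],s['ft_force'])
snap('wrist','w2.png')"
```

```text
time_s: 4.58
ee_pos: [0.4744, -0.1512, 0.0991]
eef_rot: [-3.141, 0.0, 0.001]
ft_force: [0.0, 0.4, -1.9]
opening: 0.482
time_s: 5.2
ee_pos: [0.5056, -0.0512, 0.1787]
eef_rot: [3.141, 0.001, 0.005]
ft_force: [0.3, 1.2, -1.3]
opening: 0.483
[ 0.50559194 -0.05123064  0.17867469] [3.14080036e+00 9.78128994e-04 5.30002266e-03] 0.482619754345411 [ 0.32669093  1.20355595 -1.30875104]
```

View pics/w2.png

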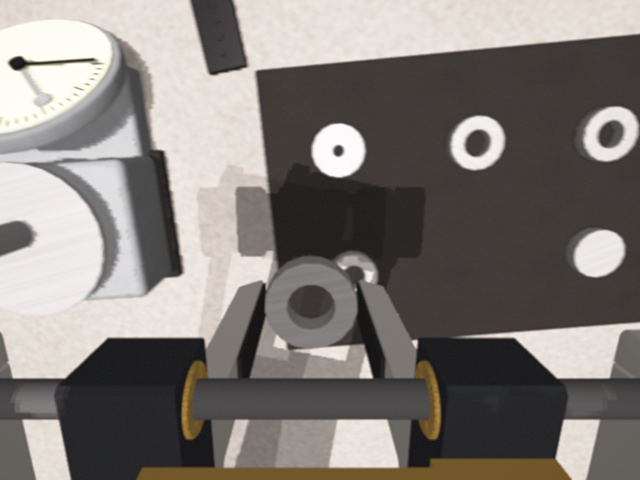

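```bash
python3 -m handwheel '[0.6,0.2,-1,0,0,0.6,0.2,-1,0,0,0.6,0.2,-1,0,0,0.6,0,-1,0,0,0.6,0,-0.6,0,0]';python3 -m handwheel '[0.6,0,0,0,0,0.6,0,0,0,0,0.6,0,0,0,0,0.6,0,0,0,0,0.6,0,0,0,0]'
cat > meas.py <<'E'
from h import *
import sys
s=read_state(); d=snap('wrist',sys.argv[1]); zm=d['z_map']
print('tcp',s['ee_pos'].round(4),s['eef_rot'].round(3),'open',round(s['opening'],3),'F',s['ft_force'].round(2))
vv,uu=np.indices(zm.shape)
K=d['intrinsics'];T=d['hand_eye']
X=np.stack([(uu-K[0,2])/K[0,0]*zm,-(vv-K[1,2])/K[1,1]*zm,-zm],-1)@T[:3,:3].T+T[:3,3]  # tool frame
R=Ro.from_rotvec(s['eef_rot']).as_matrix(); Wd=X@R.T+s['ee_pos']
# held ring: tool frame z of top face, near tcp
m=(zm>0)&(abs(X[...,1])<0.021)&(abs(X[...,0])<0.03)&(X[...,2]>-0.03)&(X[...,2]<0.01)
if m.sum()>200:
    top=np.median(X[m][:,2]); print('ring top z tool',round(top,4),'n',m.sum())
    mm=(m&(abs(X[...,2]-top)<0.003)).astype(np.uint8)
    cs,h=cv2.findContours(mm,cv2.RETR_CCOMP,cv2.CHAIN_APPROX_NONE)
    for c,hh in zip(cs,h[0]):
        if len(c)<25: continue
        q=[]
        for u,v in c[:,0]:
            r=T[:3,:3]@np.array([(u-K[0,2])/K[0,0],-(v-K[1,2])/K[1,1],-1.0]); q.append((T[:3,3]+r*(top-T[2,3])/r[2])[:2])
        print('ring','hole' if hh[3]>=0 else 'outer',cv2.fitEllipse((np.array(q)*1000).astype(np.float32)))
# post
m=(zm>0)&(Wd[...,2]>0.10)&(np.hypot(Wd[...,0]-0.5197,Wd[...,1]-0.1508)<0.02)
if m.sum()>50:
    zt=np.percentile(Wd[m][:,2],90); t=m&(Wd[...,2]>zt-0.004); print('post top',round(zt,4),t.sum())
    cs,_=cv2.findContours(t.astype(np.uint8),cv2.RETR_EXTERNAL,cv2.CHAIN_APPROX_NONE); c=max(cs,key=len)
    q=np.array([wray(d,s,u,v,zt)[:2] for u,v in c[:,0]])*1000
    print('post',cv2.fitEllipse(q.astype(np.float32)))
E
python3 meas.py w3.png
```

```text
time_s: 5.88
ee_pos: [0.5162, 0.0406, 0.1761]
eef_rot: [3.141, 0.002, -0.002]
ft_force: [-0.1, -0.4, -1.0]
opening: 0.48
time_s: 6.5
ee_pos: [0.5166, 0.04, 0.1765]
eef_rot: [3.141, 0.0, -0.0]
ft_force: [0.3, 1.1, -0.9]
opening: 0.478
tcp [0.5166 0.04   0.1765] [ 3.141  0.    -0.   ] open 0.478 F [ 0.32  1.13 -0.93]
ring top z tool -0.0089 n 5510
ring outer ((-0.4744792580604553, 0.15591636300086975), (43.27976989746094, 45.61333465576172), 91.04154968261719)
ring hole ((-0.20799151062965393, 0.2631534934043884), (22.291601181030273, 22.863866806030273), 173.98521423339844)
post top 0.1449 889
post ((520.5333251953125, 150.2671356201172), (19.098115921020508, 20.382848739624023), 31.02678680419922)
```

View pics/w3.png

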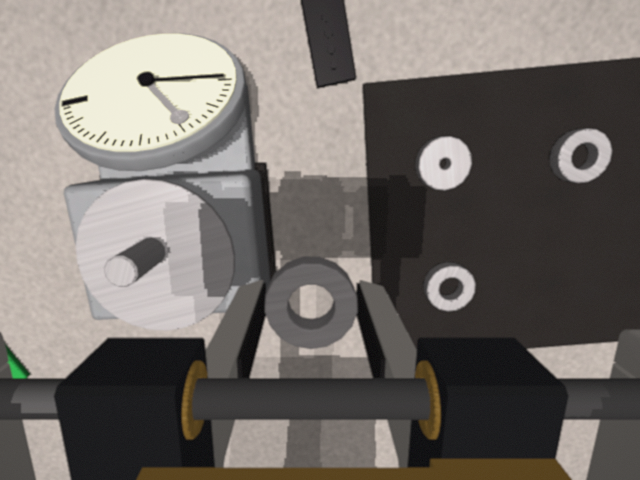

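```bash
python3 -m handwheel '[0.6,0.19,-1,0,0,0.6,0,-1,0,0,0.6,0,-1,0,0,0.6,0,-1,0,0,0.6,0,-1,0,0]';python3 -m handwheel '[0.6,0,-0.53,0,0,0.6,0,0,0,0,0.6,0,0,0,0,0.6,0,0,0,0,0.6,0,0,0,0]'
python3 meas.py w4.png
python3 - <<'E'
from h import *
d=dict(np.load('pics/w3.npz')); im=d['image']
cv2.imwrite('pics/c3.png',cv2.resize(im[20:180,45:255],None,fx=3.5,fy=3.5,interpolation=cv2.INTER_CUBIC)[:,:,::-1])
E
```

```text
time_s: 7.18
ee_pos: [0.5204, 0.1409, 0.1765]
eef_rot: [3.141, 0.0, 0.0]
ft_force: [-1.0, -0.5, -2.1]
opening: 0.478
time_s: 7.8
ee_pos: [0.5205, 0.1504, 0.1765]
eef_rot: [3.141, -0.0, 0.0]
ft_force: [0.9, 1.3, -1.7]
opening: 0.479
tcp [0.5205 0.1504 0.1765] [ 3.141 -0.     0.   ] open 0.479 F [ 0.9   1.29 -1.65]
ring top z tool -0.0089 n 5501
ring outer ((-0.46175557374954224, 0.17162784934043884), (43.23067855834961, 45.67485427856445), 91.57914733886719)
ring hole ((-0.2601834535598755, 0.2687237560749054), (22.454008102416992, 22.80739974975586), 168.80982971191406)
post top 0.1866 3675
post ((520.113037109375, 150.81471252441406), (39.27488708496094, 39.39814758300781), 164.63494873046875)
```

View pics/w4.png

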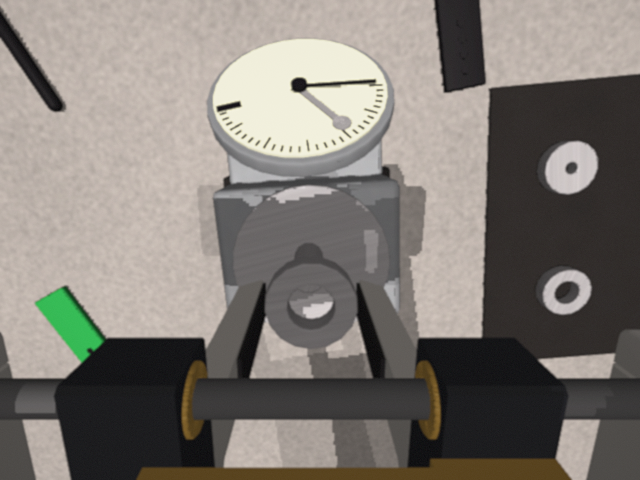

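View pics/c3.png

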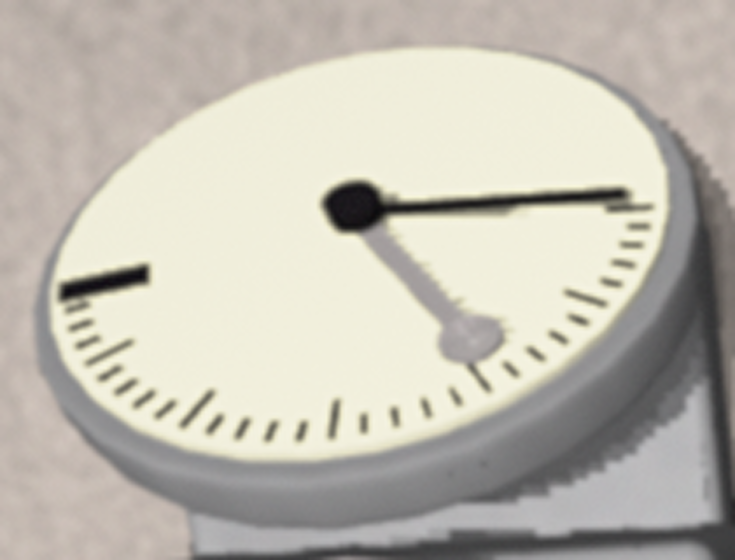

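```bash
python3 -m handwheel '[0.6,0,0,0.8,0,0.6,0,0,0.4,0,0.6,0,0,0.2,0,0.6,0,0,0.15,0,0.6,0,0,0,0]'
python3 meas.py w5.png
```

```text
time_s: 8.48
ee_pos: [0.5203, 0.1508, 0.1453]
eef_rot: [3.141, 0.001, -0.0]
ft_force: [0.1, -0.0, -1.2]
opening: 0.48
tcp [0.5203 0.1508 0.1453] [ 3.141e+00  1.000e-03 -0.000e+00] open 0.48 F [ 0.05 -0.03 -1.25]
ring top z tool -0.0087 n 6433
ring outer ((-0.5054302215576172, 0.15494263172149658), (43.332271575927734, 45.84151077270508), 90.84786987304688)
ring hole ((-0.22669197618961334, 0.25660157203674316), (22.168825149536133, 22.85283660888672), 174.3076171875)
post top 0.1554 3781
post ((421.0174560546875, 150.47117614746094), (7.62426233291626, 24.747840881347656), 174.71849060058594)
```

View pics/w5.png

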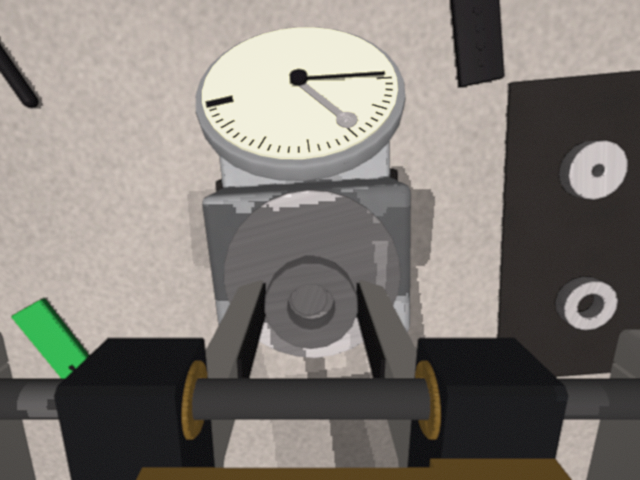

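```bash
python3 -m handwheel '[0.6,0,0,0.3,0,0.6,0,0,0.3,0,0.6,0,0,0.3,0,0.6,0,0,0.3,0,0.6,0,0,0.3,0]'
python3 meas.py w6.png
```

```text
time_s: 9.15
ee_pos: [0.5203, 0.1508, 0.1149]
eef_rot: [3.141, 0.001, -0.0]
ft_force: [-0.5, 0.3, -2.1]
opening: 0.481
tcp [0.5203 0.1508 0.1149] [ 3.141e+00  1.000e-03 -0.000e+00] open 0.481 F [-0.52  0.27 -2.14]
ring top z tool -0.0093 n 6294
ring outer ((-0.333393931388855, 0.16370002925395966), (43.16269302368164, 45.413578033447266), 90.77305603027344)
ring hole ((-6.188562870025635, -0.43329882621765137), (23.580352783203125, 31.728586196899414), 100.22880554199219)
post top 0.1451 1903
post ((441.5851135253906, 151.6608428955078), (7.192970275878906, 18.610244750976562), 0.017168255522847176)
```

View pics/w6.png

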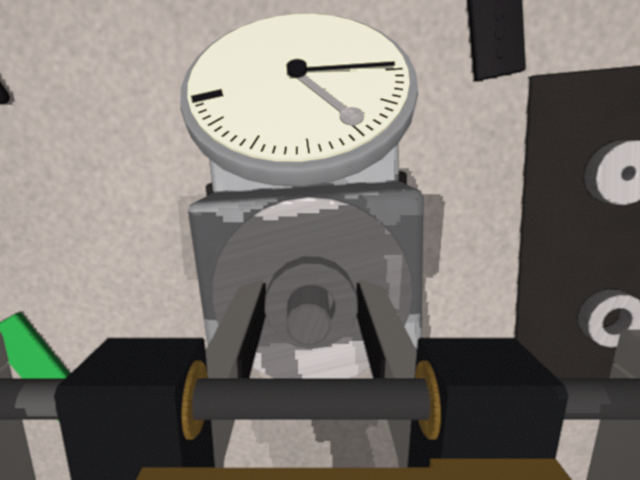

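```bash
python3 -m handwheel '[0.6,0,0,0.3,0,0.6,0,0,0.2,0,0.6,0,0,0.15,0,0.6,0,0,0.1,0,0.6,0,0,0.07,0]'
python3 meas.py w7.png
```

```text
time_s: 9.82
ee_pos: [0.5204, 0.1508, 0.0992]
eef_rot: [3.141, 0.001, 0.0]
ft_force: [-0.6, 0.1, 0.1]
opening: 0.482
tcp [0.5204 0.1508 0.0992] [3.141e+00 1.000e-03 0.000e+00] open 0.482 F [-0.56  0.08  0.11]
ring top z tool -0.0084 n 7301
ring outer ((-0.5431005954742432, -0.17504674196243286), (40.375648498535156, 43.537811279296875), 79.39485931396484)
post top 0.1409 2065
post ((453.3366394042969, 152.89137268066406), (6.218851089477539, 15.53226375579834), 2.406672716140747)
```

View pics/w7.png

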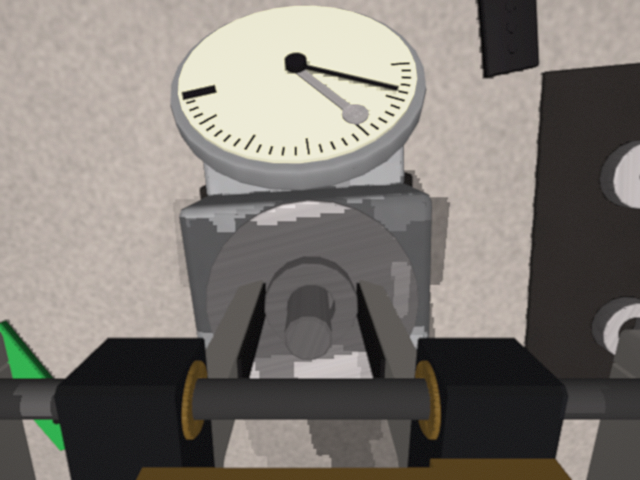

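```bash
python3 -m handwheel '[0.6,0,0,0.06,0,0.6,0,0,0,0,0.0,0,0,0,0,-0.15,0,0,0,0,-0.3,0,0,0,0]'
python3 -m handwheel '[-0.3,0,0,0,0,-0.3,0,0,0,0,-0.3,0,0,-0.3,0,-0.3,0,0,-0.7,0,-0.3,0,0,-1,0]'
python3 meas.py w8.png
```

```text
time_s: 10.5
ee_pos: [0.5205, 0.1509, 0.098]
eef_rot: [3.142, 0.001, 0.001]
ft_force: [1.1, -0.1, -0.5]
opening: 0.634
time_s: 11.12
ee_pos: [0.5203, 0.1508, 0.1388]
eef_rot: [3.141, 0.001, -0.0]
ft_force: [-0.7, 0.5, 0.1]
opening: 0.649
tcp [0.5203 0.1508 0.1388] [ 3.141e+00  1.000e-03 -0.000e+00] open 0.649 F [-0.67  0.51  0.15]
ring top z tool -0.0004 n 1304
ring outer ((0.0741150975227356, -0.7983891367912292), (19.10380744934082, 19.874486923217773), 86.85610961914062)
post top 0.1407 1491
post ((412.64495849609375, 153.41290283203125), (8.170862197875977, 26.57658576965332), 2.7303214073181152)
```

View pics/w8.png

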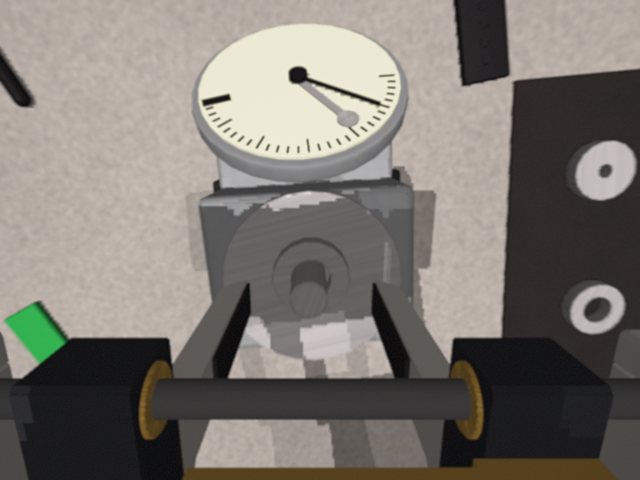

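```bash
python3 -m handwheel '[-0.4,0,0,-1,0,-0.4,0,0,-0.7,0,-0.4,0,0.7,0,0,-0.4,-0.2,1,0,0,-0.4,-0.3,1,0,0]'
python3 -m handwheel '[-0.4,-0.5,1,0,0,-0.4,-0.5,1,0,0,-0.4,-0.5,1,0,0,-0.4,-0.5,1,0,0,-0.4,-0.5,1,0.5,0]'
python3 -m handwheel '[-0.4,0,1,1,0,-0.4,0,1,1,0,-0.4,0,1,1,0,-0.4,0,1,0,0,-0.4,0,0.5,0,0]'
python3 -m handwheel '[-0.4,0,0,0,0,-0.4,0,0,0,0,-0.4,0,0,0,0,-0.4,0,0,0,0,-0.4,0,0,0,0]'
cat > ring.py <<'E'
from h import *
import sys
s=read_state(); d=snap('wrist',sys.argv[1]); zm=d['z_map']; ex,ey=float(sys.argv[2]),float(sys.argv[3])
print('tcp',s['ee_pos'].round(4),s['eef_rot'].round(4),'open',round(s['opening'],3))
vv,uu=np.indices(zm.shape);K=d['intrinsics'];T=d['hand_eye']
X=np.stack([(uu-K[0,2])/K[0,0]*zm,-(vv-K[1,2])/K[1,1]*zm,-zm],-1)@T[:3,:3].T+T[:3,3]
R=Ro.from_rotvec(s['eef_rot']).as_matrix(); W=X@R.T+s['ee_pos']
m=(zm>0)&(np.hypot(W[...,0]-ex,W[...,1]-ey)<0.035)&(abs(W[...,2]-0.018)<0.0035)
cs,_=cv2.findContours(m.astype(np.uint8),cv2.RETR_EXTERNAL,cv2.CHAIN_APPROX_NONE); c=max(cs,key=len)
q=np.array([wray(d,s,u,v,0.018)[:2] for u,v in c[:,0]])*1000
print(np.median(W[m][:,2]),cv2.fitEllipse(q.astype(np.float32)),c[:,0].mean(0))
E
python3 ring.py w9.png 0.4602 -0.0929
```

```text
time_s: 11.8
ee_pos: [0.5095, 0.095, 0.1708]
eef_rot: [3.141, -0.0, -0.003]
ft_force: [-1.3, -0.2, -0.4]
opening: 0.699
time_s: 12.42
ee_pos: [0.4597, -0.005, 0.162]
eef_rot: [3.141, -0.001, 0.001]
ft_force: [0.0, 0.9, -0.5]
opening: 0.7
time_s: 13.05
ee_pos: [0.4593, -0.0947, 0.1011]
eef_rot: [-3.141, 0.003, 0.002]
ft_force: [-0.8, -1.5, 0.9]
opening: 0.7
time_s: 13.68
ee_pos: [0.4606, -0.0929, 0.1019]
eef_rot: [3.142, 0.002, 0.0]
ft_force: [-0.8, -0.5, 0.3]
opening: 0.699
tcp [ 0.4606 -0.0929  0.1019] [3.1415e+00 1.8000e-03 1.0000e-04] open 0.699
0.01834500570168919 ((460.2870788574219, -92.97502136230469), (44.58761215209961, 44.994625091552734), 82.50635528564453) [310.09090909 252.01704545]
```

View pics/w9.png

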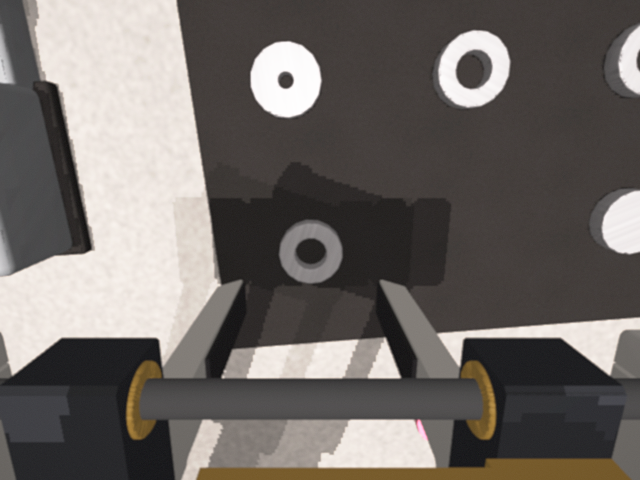

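```bash
python3 -m handwheel '[-0.4,0,0,1,0,-0.4,0,0,1,0,-0.4,0,0,1,0,-0.4,0,0,1,0,-0.4,0,0,0.65,0]'; python3 -m handwheel '[-0.4,0,0,0,0,0.6,0,0,0,0,0.6,0,0,0,0,0.6,0,0,0,0,0.6,0,0,0,0]' 20;python3 -c "
from h import *
s=read_state();print(s['ee_pos'],s['eef_rot'],s['opening'],s['ft_force'])"
```

```text
time_s: 14.35
ee_pos: [0.4601, -0.093, 0.0078]
eef_rot: [-3.141, -0.001, 0.002]
ft_force: [-0.2, -0.3, -1.1]
opening: 0.696
time_s: 14.98
ee_pos: [0.4613, -0.0934, 0.0098]
eef_rot: [3.141, 0.001, 0.003]
ft_force: [-0.1, 0.3, 3.0]
opening: 0.489
[ 0.46125395 -0.09337542  0.00979522] [3.14109522e+00 7.95907883e-04 2.84656396e-03] 0.48878884315129933 [-0.09341708  0.33555547  2.95457941]
```

```bash
python3 -m handwheel '[0.6,0,0,-0.5,0,0.6,0,0,-1,0,0.6,0.2,-0.2,-1,0,0.6,0.3,-0.5,-1,0,0.6,0.3,-0.7,-1,0]'; python3 -m handwheel '[0.6,0.3,-0.7,-1,0,0.6,0.3,-0.8,-1,0,0.6,0.3,-0.9,-1,0,0.6,0.3,-1,-0.9,0,0.6,0.3,-1,0,0]'; python3 -m handwheel '[0.6,0.3,-1,0,0,0.6,0.3,-1,0,0,0.6,0.2,-1,0,0,0.6,0,-1,0,0,0.6,0,-1,0,0]'; python3 -m handwheel '[0.6,0,0,0,0,0.6,0,0,0,0,0.6,0,0,0,0,0.6,0,0,0,0,0.6,0,0,0,0]'; python3 meas.py w10.png
```

```text
time_s: 15.6
ee_pos: [0.4762, -0.0651, 0.0995]
eef_rot: [3.141, -0.0, -0.001]
ft_force: [0.3, -0.3, -1.2]
opening: 0.485
time_s: 16.23
ee_pos: [0.5073, 0.0233, 0.179]
eef_rot: [3.141, 0.001, 0.005]
ft_force: [0.4, 0.9, -2.2]
opening: 0.486
time_s: 16.85
ee_pos: [0.5221, 0.1235, 0.1767]
eef_rot: [3.141, 0.0, -0.001]
ft_force: [0.2, 0.1, -1.2]
opening: 0.484
time_s: 17.48
ee_pos: [0.5224, 0.1225, 0.1769]
eef_rot: [3.141, -0.0, 0.0]
ft_force: [0.9, -0.4, -1.9]
opening: 0.486
tcp [0.5224 0.1225 0.1769] [ 3.141 -0.     0.   ] open 0.486 F [ 0.89 -0.43 -1.86]
ring top z tool -0.0083 n 5476
ring outer ((-0.8558551073074341, 0.15726728737354279), (43.26365280151367, 45.76445007324219), 90.60786437988281)
ring hole ((-0.6681979298591614, 0.3065629005432129), (22.388051986694336, 22.80810546875), 23.086950302124023)
post top 0.2841 1177
post ((529.2991943359375, 147.9114990234375), (5.88734245300293, 15.248632431030273), 74.7783203125)
```

View pics/w10.png

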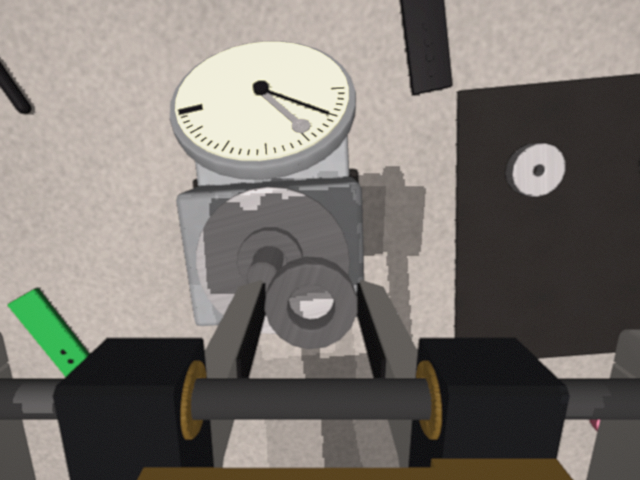

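```bash
python3 -m handwheel '[0.6,-0.08,-1,0,0,0.6,0,-0.42,0,0,0.6,0,0,0,0,0.6,0,0,0.5,0,0.6,0,0,0.5,0]'; python3 -m handwheel '[0.6,0,0,0.4,0,0.6,0,0,0.2,0,0.6,0,0,0.15,0,0.6,0,0,0.1,0,0.6,0,0,0,0]'; python3 meas.py w11.png
```

```text
time_s: 18.15
ee_pos: [0.5206, 0.151, 0.1559]
eef_rot: [3.141, 0.0, -0.001]
ft_force: [0.3, 0.2, -0.6]
opening: 0.49
time_s: 18.77
ee_pos: [0.5208, 0.1512, 0.1399]
eef_rot: [3.142, 0.001, 0.0]
ft_force: [0.4, -0.0, -1.5]
opening: 0.489
tcp [0.5208 0.1512 0.1399] [3.142e+00 1.000e-03 0.000e+00] open 0.489 F [ 0.38 -0.01 -1.46]
ring top z tool -0.0082 n 6424
ring outer ((-0.9139806032180786, 0.13739363849163055), (43.29237365722656, 45.80254364013672), 90.23185729980469)
ring hole ((-0.6287992000579834, 0.24177953600883484), (22.259502410888672, 22.794891357421875), 173.615966796875)
post top 0.1492 3542
post ((520.012939453125, 150.7993927001953), (39.31725311279297, 39.452796936035156), 146.47225952148438)
```

View pics/w11.png

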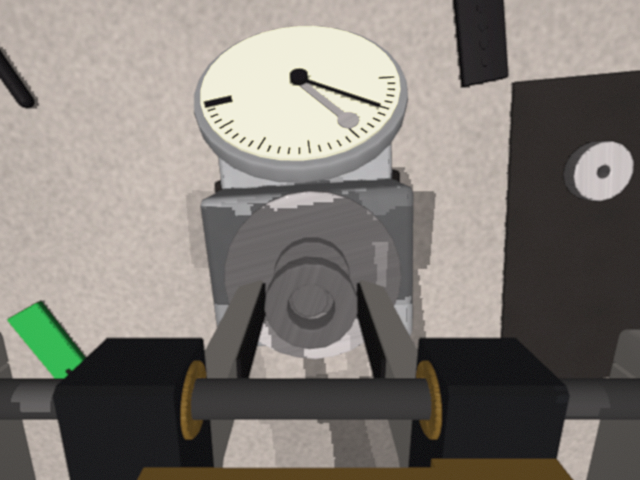

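```bash
python3 -m handwheel '[0.6,0,0,0.3,0,0.6,0,0,0.3,0,0.6,0,0,0.3,0,0.6,0,0,0.3,0,0.6,0,0,0.1,0]'; python3 -m handwheel '[0.6,0,0,0.1,0,0.6,0,0,0.1,0,0.6,0,0,0.05,0,0.6,0,0,0.02,0,0.6,0,0,0,0]'; python3 meas.py w12.png
```

```text
time_s: 19.45
ee_pos: [0.5204, 0.1511, 0.1131]
eef_rot: [3.141, 0.001, -0.002]
ft_force: [-1.7, 0.2, -1.1]
opening: 0.484
time_s: 20.08
ee_pos: [0.5209, 0.1512, 0.1087]
eef_rot: [-3.142, -0.001, -0.001]
ft_force: [0.1, 0.9, -1.0]
opening: 0.485
tcp [0.5209 0.1512 0.1087] [-3.142e+00 -1.000e-03 -1.000e-03] open 0.485 F [ 0.08  0.87 -1.05]
ring top z tool -0.0088 n 6831
ring outer ((-0.7350565791130066, 0.15013310313224792), (43.16736602783203, 45.47218704223633), 90.48978424072266)
ring hole ((-5.744682312011719, -0.253029465675354), (23.432323455810547, 30.295801162719727), 95.02359771728516)
post top 0.1355 1568
post ((520.8919067382812, 151.66854858398438), (19.033891677856445, 20.11077308654785), 91.98335266113281)
```

View pics/w12.png

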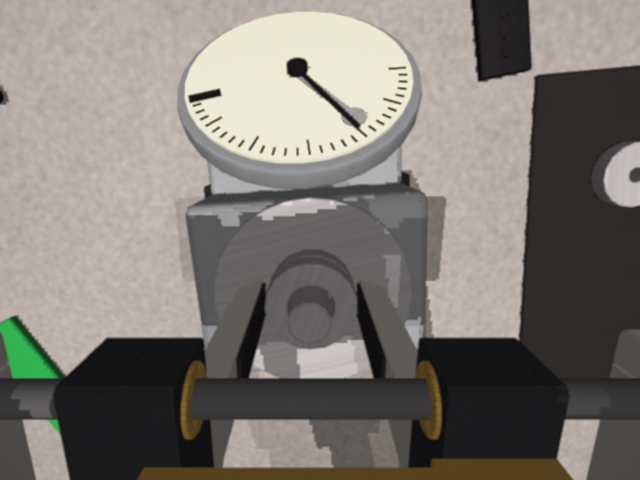

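```bash
python3 -m handwheel '[0.6,0,0,0.05,0,0.6,0,0,0,0,0.0,0,0,0,0,-0.15,0,0,0,0,-0.3,0,0,0,0]'
python3 -m handwheel '[-0.3,0,0,0,0,-0.3,0,0,0,0,-0.3,0,0,-0.3,0,-0.3,0,0,-0.7,0,-0.3,0,0,-1,0]'
python3 -m handwheel '[-0.3,0,0,-1,0,-0.3,0,0,-1,0,-0.3,0,0,-0.5,0,-0.3,0,0,0,0,-0.3,0,0,0,0]'
python3 meas.py w13.png
python3 - <<'E'
from h import *
im=np.load('pics/w13.npz')['image']
cv2.imwrite('pics/c13.png',cv2.resize(im[20:340,180:430],None,fx=1.8,fy=1.8,interpolation=cv2.INTER_CUBIC)[:,:,::-1])
im=snap('side','s13.png')['image']
cv2.imwrite('pics/cs13.png',cv2.resize(im[240:360,230:370],None,fx=5,fy=5,interpolation=cv2.INTER_CUBIC)[:,:,::-1])
E
```

```text
time_s: 20.75
ee_pos: [0.5208, 0.1512, 0.1074]
eef_rot: [3.141, 0.001, 0.0]
ft_force: [-0.1, 0.4, -0.1]
opening: 0.637
time_s: 21.38
ee_pos: [0.5207, 0.1512, 0.1484]
eef_rot: [3.142, 0.001, -0.0]
ft_force: [0.7, -0.4, 0.3]
opening: 0.651
time_s: 22.0
ee_pos: [0.5204, 0.1512, 0.1967]
eef_rot: [3.141, 0.001, -0.002]
ft_force: [0.6, 1.2, 0.4]
opening: 0.651
tcp [0.5204 0.1512 0.1967] [ 3.141e+00  1.000e-03 -2.000e-03] open 0.651 F [0.63 1.18 0.35]
post top 0.1359 874
post ((520.6473999023438, 151.74085998535156), (18.80935287475586, 19.442745208740234), 87.99365997314453)
```

View pics/c13.png

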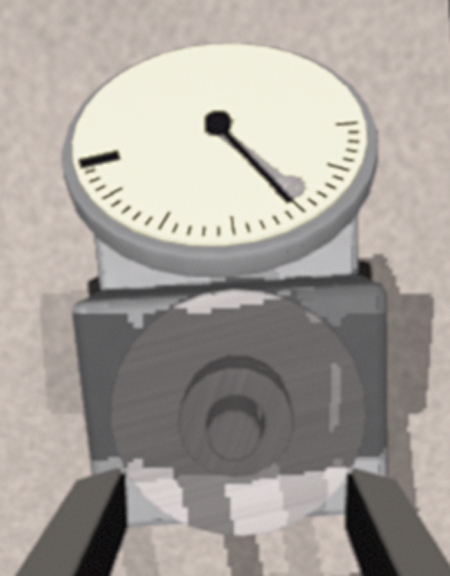

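View pics/cs13.png

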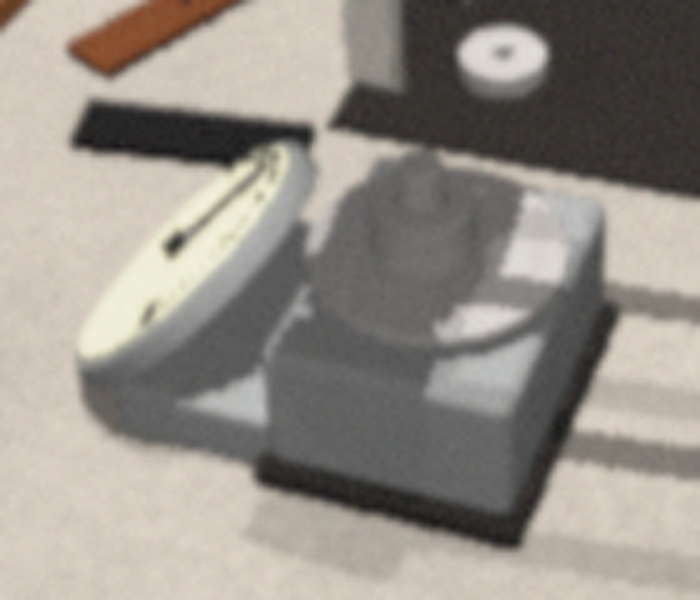

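```bash
python3 -m handwheel '[-0.3,0,0.5,-0.5,0,-0.3,0,1,0,0,-0.3,0,1,0,0,-0.3,0,1,0,0,-0.3,0,1,0,0]'
python3 -m handwheel '[-0.3,-0.5,1,0,0,-0.3,-0.5,1,0,0,-0.3,-0.5,1,0,0,-0.3,0,1,0,0,-0.3,0,0.5,0,0]'
python3 -m handwheel '[-0.3,0,0,0,0,-0.3,0,0,0,0,-0.3,0,0,0,0,-0.3,0,0,0,0,-0.3,0,0,0,0]'
python3 - <<'E'
from h import *
im=snap('top','t14.png')['image']
cv2.imwrite('pics/ct14.png',cv2.resize(im[180:300,225:310],None,fx=5,fy=5,interpolation=cv2.INTER_CUBIC)[:,:,::-1])
im=snap('wrist','w14.png')['image']
E
```

```text
time_s: 22.72
ee_pos: [0.5207, 0.0591, 0.2076]
eef_rot: [3.141, -0.001, 0.0]
ft_force: [0.2, -0.0, -1.1]
opening: 0.651
time_s: 23.35
ee_pos: [0.4905, -0.0307, 0.2077]
eef_rot: [3.141, -0.003, 0.001]
ft_force: [0.1, 0.4, 0.6]
opening: 0.647
time_s: 23.98
ee_pos: [0.4909, -0.0285, 0.2075]
eef_rot: [3.142, 0.002, -0.0]
ft_force: [0.5, -0.1, 0.8]
opening: 0.647
```

View pics/ct14.png

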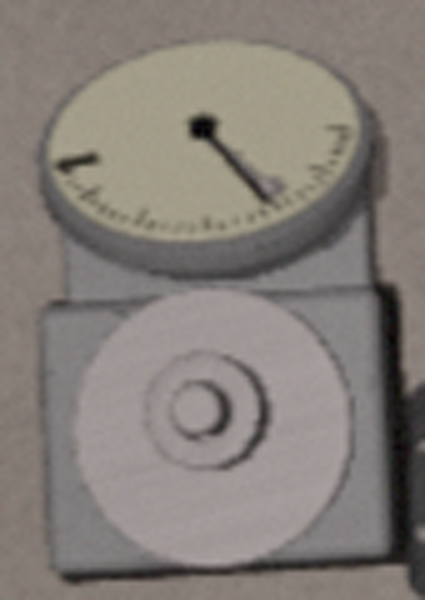

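View pics/t14.png

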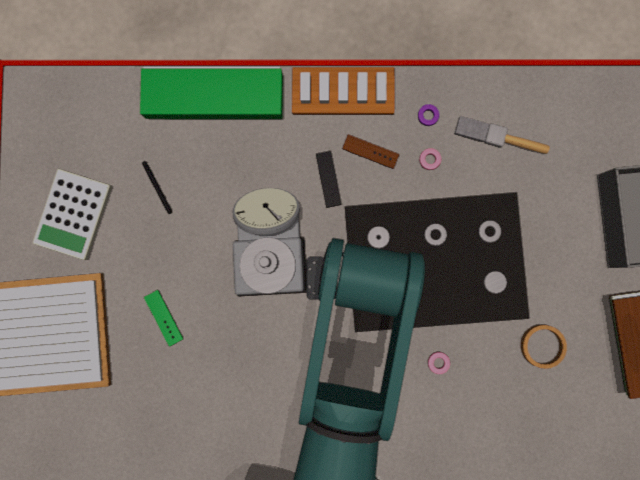

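Run:
```python
from h import *
d=dict(np.load('pics/t14.npz')); c0=np.array([.6291,.1582,.0607]); n=np.array([.709,.047,.703]); n/=np.linalg.norm(n)
f=lambda cx,cy:(225+(cx+.5)/5-.5,180+(cy+.5)/5-.5)
def onp(u,v):
    a=ray(d,u,v,0.0);b=ray(d,u,v,0.3);t=((c0-a)@n)/((b-a)@n);return a+t*(b-a)
piv=onp(*f(203,127)); e1=onp(*f(335,122))-piv; e1/=np.linalg.norm(e1); up=np.cross(e1,n)
for nm,cx,cy in [('ptr now',267,203),('hand',270,187),('bar',75,163)]:
    w=onp(*f(cx,cy))-piv; print(nm,np.linalg.norm(w),np.arctan2(w@up,w@e1))
# fit pointer: dark pixels
g=cv2.cvtColor(d['image'],cv2.COLOR_RGB2GRAY)
s0=np.load('pics/top0.npz')['image']; 
df=cv2.cvtColor(s0,cv2.COLOR_RGB2GRAY).astype(int)-g
ys,xs=np.where((df>40)); k=(ys<225)&(ys>185)&(xs>230)&(xs<302); ys,xs=ys[k],xs[k]
A=[ (lambda w:np.arctan2(w@up,w@e1))(onp(x,y)-piv) for x,y in zip(xs,ys)]; L=[np.linalg.norm(onp(x,y)-piv) for x,y in zip(xs,ys)]
print(np.c_[xs,ys,np.round(A,3),np.round(L,4)])
```

```text
ptr now 0.05889509693945997 1.0392176330476333
hand 0.05084389718533627 0.9290749588620724
bar 0.05514622862166623 2.758736844482009
[[2.670e+02 2.080e+02 1.152e+00 1.110e-02]
 [2.680e+02 2.080e+02 1.001e+00 1.220e-02]
 [2.680e+02 2.090e+02 1.104e+00 1.520e-02]
 [2.690e+02 2.090e+02 9.940e-01 1.640e-02]
 [2.690e+02 2.100e+02 1.076e+00 1.930e-02]
 [2.700e+02 2.110e+02 1.058e+00 2.340e-02]
 [2.700e+02 2.120e+02 1.110e+00 2.640e-02]
 [2.710e+02 2.120e+02 1.045e+00 2.750e-02]
 [2.710e+02 2.130e+02 1.092e+00 3.040e-02]
 [2.720e+02 2.130e+02 1.036e+00 3.150e-02]
 [2.720e+02 2.140e+02 1.078e+00 3.450e-02]
 [2.730e+02 2.140e+02 1.029e+00 3.560e-02]
 [2.730e+02 2.150e+02 1.067e+00 3.850e-02]
 [2.740e+02 2.150e+02 1.023e+00 3.960e-02]
 [2.740e+02 2.160e+02 1.058e+00 4.250e-02]
 [2.750e+02 2.160e+02 1.018e+00 4.360e-02]
 [2.750e+02 2.170e+02 1.050e+00 4.650e-02]
 [2.760e+02 2.170e+02 1.014e+00 4.760e-02]
 [2.760e+02 2.180e+02 1.044e+00 5.040e-02]
 [2.770e+02 2.190e+02 1.039e+00 5.440e-02]
 [2.770e+02 2.200e+02 1.064e+00 5.720e-02]
 [2.780e+02 2.200e+02 1.034e+00 5.830e-02]]
```

```bash
python3 -c "
from bench import *
print(job_done()); print(read_state()['time_s'])"
```

```text
the job is handed in; nothing more can be done
None
the job is handed in; nothing more can be done
```

I threaded two wide-bored rings onto the scale's post and let them go there. Then I backed the arm clear and handed the job in at about 24 s; no verdict was reported. The rings came from top-camera pixels (438,291) and (386,292).

**Pointer and set hand:** In the last top picture the pointer stands at about 1.04 rad and the set hand at about 0.93 rad. That puts the pointer roughly 5 mm past the hand at its tip, inside the 29.5 mm limit. After one ring it read about 0.54 rad, so the second ring was needed and a third was not.

**Rings on the post:** Top, side and wrist pictures show both rings stacked flat on the post. Each bore went over the post first time without moving the pointer, and the rings were lowered until the scale carried them. In the pictures taken on the way the pointer was never near the overload bar.

**Everything else:** The other two wide rings, the collar, the disc, the plates and the pen look unmoved in the last top picture. I compared them by eye only.

**Check that disagreed:** My dial measurement put the overload bar at 2.76 rad instead of 2.9. The angles could be off by up to about 0.1 rad, but the pointer is also plainly past the hand in both views.

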